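Turn the clad specimen over onto the earth block

TASK

Turn the copper-clad test plate over onto the grey earth block for the next insulation test: slide it along the rails up against the block's front step, tip it up against that step and over it so that it comes down on the block copper side down, then push it fully home, flat and square against the brass back stop and about midway along it. The laminate is brittle, so keep feeling the force and never press on it with more than 25 N; leave everything else where it stands.

Things in the scene. Friction and masses are not known exactly. Their poses are not given: they have to be found in the camera images.
- earth_block: grey block fixed to the table. Origin at table height, middle of the foot of its upright front face (the yellow 'step', 38 mm high, 260 wide); x points into the block, away from the robot, y along the step. Flat top, rubber-faced, at z = 38 mm. In front stand two white rails, 24 mm high, x = -170 to 0 mm, y = 41 to 49 and -49 to -41 mm, nothing between them; the step rises 14 mm over them.
- back_stop (a point): middle of the foot of the brass back stop's face, on the block's top, 112 mm behind the step's face. The stop is 130 mm wide along the block's y, 12 mm thick, 18 mm high above the top.
- specimen: flat rigid plate 100 mm (x) by 120 mm (y) by 8 mm, 0.14 to 0.22 kg, too wide to grip across; one face copper, the other white. Starts lying across the two rails, copper up, its far 120 mm edge 10 to 50 mm before the step, up to 0.2 rad askew. Origin: centre of the white face; z: normal, from white to copper (up at the start, down when turned over). Edges square and plain.
- specimen_center (a point): middle of the plate, 4 mm from both faces; at height 42 mm and at x = 62 mm of the block when it lies home against the back stop. Between the rails fingertips can reach under its near edge. Friction is about 0.6 everywhere. Tipped up, it leans loosely on step and fingers and falls over once past upright; too flat a push against the step jams it.
- electrode: spare brass electrode, upright cylinder 28 mm diameter, 40 mm high, standing on the left wing (+y) of the earth block; origin at the centre of its underside
- insulator: white ceramic insulator, 28 mm diameter, 36 mm high, standing on the right wing (-y) of the earth block; origin at the centre of its underside
- bottle: white bottle with red cap, 52 mm diameter, 110 mm high, on the table, to the left or right; origin at the centre of its underside
- cup: glass cup, 72 mm rim diameter, 60 mm high, on the table, to the left or right; origin at the centre of its underside
- screwdriver: screwdriver with a red handle lying on the table to the right; its origin is about its middle
- offcut: green laminate offcut 80 x 60 x 12 mm lying on the table, to the left or right; origin at the centre of its underside
Not all that is in view belongs to the job. Leave any green or red look-alike of the specimen alone.

How it is judged:
On the way, in this order (a step that is already met when the one before it is completed fails the run):
1. the plate, in front of the block, is tipped up (by 35 to 90 degrees) against the step, touching it (angle between specimen's own z axis and vertical between 0.61 and 1.58 rad and x of specimen_center in the frame of earth_block below 0.03 m and contact force between specimen and earth_block above 0.05 N), for 0.1 s.
2. the plate has come down on top of the block, copper side down (angle between specimen's own z axis and vertical above 3.05 rad and height (world z) of specimen_center between 0.039 and 0.045 m and x of specimen_center in the frame of earth_block above 0.005 m), for 0.1 s.
At the end, for the whole second after the job is handed in: The plate lies flat on the block's top, copper side down (within 0.09 rad), its far edge against the back stop (gap under 3.5 mm) and square to it within 0.05 rad, its middle within 30 mm of the block's middle line, at rest and released (angle between specimen's own z axis and vertical above 3.05 rad and height (world z) of specimen_center between 0.039 and 0.045 m and x of specimen_center in the frame of earth_block between 0.0585 and 0.065 m and y of specimen_center in the frame of earth_block between -0.03 and 0.03 m and (angle between the x axis of specimen and the x axis of earth_block, either way round below 0.05 rad or angle between the y axis of specimen and the x axis of earth_block, either way round below 0.05 rad) and linear speed of specimen below 0.01 m/s and angular speed of specimen below 0.1 rad/s); the robot touches nothing.
It fails at once if the robot presses on the plate with more than 25 N (contact force between any of the arm, the fingers and specimen above 25 N).
It fails at once if a bystander (electrode, insulator, bottle, cup, screwdriver or offcut) is shifted by more than 20 mm (distance of any of electrode, insulator, bottle, cup, screwdriver, offcut from where it was at the start of the episode above 0.02 m).
It also fails if it takes over 67 s, if anything falls off the work surface, if the arm or the gripper's body presses on something with over 40 N, if the wrist force passes 120 N, or if a joint passes its speed limit or range.

ROBOT

A 6-joint arm with a two-finger parallel gripper is mounted at the origin on the work surface. World frame = base frame: x ahead of the robot, y to its left, z up, the work surface at z = 0. Lengths are in m, angles in rad, forces in N, time in s.
With the tool pointing down it reaches from about 0.3 to 1 m from the base axis. Payload 5.1 kg.
Tool frame: the origin (TCP) lies on the front face of the gripper's body, between the roots of the fingers; the fingertips stand 78 mm ahead of it and the grasp point (between the pads) lies 59 mm ahead of it; z points along the fingers, y is the line along which they close (so a half turn about z gives the same grasp; the last joint's range is limited). The gripper opens to 95 mm and grips with 3 to 60 N. Pads are 20 mm wide; open, the fingers measure 119 mm over their backs; the gripper's body (75 mm by 180 mm) begins 59 mm behind the grasp point.
Start: joints at [1.041, 0.124, 1.65, -0, 1.367, -0.083], TCP at [0.281, 0.586, 0.292] pointing down, gripper open.
Joint ranges: [-2.61, 2.61], [-1.02, 2.33], [0.03, 2.71], [-1.35, 4.49], [0.32, 2.68], [-2.91, 2.91]. Speed limits (rad/s): [2.57, 2.57, 3.14, 3.14, 3.14, 3.14].

INTERFACE

Orientations are given as a unit quaternion [w, x, y, z].
In Python, from rig import env gives the robot as it stands. Calls block until the motion is done:
- env.reach(position, orientation): joint-space move of the TCP to a pose.
- env.move_straight(position, frame=None, velocity=0.15, force_limit=None): straight line of the TCP; frame=None keeps the orientation; velocity is the mean speed in m/s. With force_limit (N) it stops when the force on the tool has changed by that much, and returns True; else False.
- env.move_joints(angles): joint-space move.
- env.set_gripper(opening, grasp_force=None): finger opening in m; grasp_force is the grip in N (None keeps the last); returns when the fingers have stopped.
- env.pause(seconds).
- env.inverse_kinematics(position, orientation): joint angles nearest the present ones, or None.
- env.capture(name): name is "scene" or "top" or "wrist"; returns a dict with "img" (384x512x3 uint8, red, green, blue), "vfov" (degrees; the focal length in pixels is half the picture's height over the tangent of half this angle, whatever the lens; pixels are square), "cx", "cy" (the principal point, pixels), "world_from_camera" (4x4, takes a point from camera to world coordinates). Camera axes: x right, y down, z forward; pixel columns grow to the right and rows downward; lengths in m; the calibration is good to about 2 mm. A picture is of the moment at which its call begins. There is no depth.
A pose or a line that the arm cannot do raises env.PlanningError and nothing moves.
- env.sign_off(): hands the job in; it is judged then, once.
Trained networks look in a picture, given as the dict that the camera call returned (one of the last four; its "shot" number tells which), for a name from the list of things; names that differ only in an ending like _2 or _b are one class to them, and where a whole thing is asked for, a point or a joint stands for the part that bears it (a point fixed in the world has none). Each returns a list of dicts, best first, with "confidence" (0 to 1); they miss things now and then, are a little off and sometimes report something else, mostly with a low value. They report only what shows in the picture. A call takes as long as a camera call. They do not tell look-alikes from the thing itself.
- env.look_for(query, picture): "extent" ([centre column, centre row, width, height] in pixels, round what is visible of it).
- env.regions_of(query, picture): "mask" (384x512 bool, what is visible of it) and "extent" ([centre column, centre row, width, height] in pixels, round what is visible of it).
Readings, each from a call of its own:
- env.get_t(): time.
- env.get_q(): joint angles.
- env.get_joint_vel(): joint speeds.
- env.get_joint_torque(): joint torques, N m.
- env.get_eef_pos(): TCP position.
- env.get_tcp_rot(): TCP orientation.
- env.get_force(): force on the tool from outside, world axes, zero at the start.
- env.get_moment(): the same for the moment, N m.
- env.get_grip_width(): finger opening in m.
- env.get_grip_force(): force on a finger pad.
Only numpy, scipy, OpenCV 4.12 (cv2) and the standard library are available. Lean on these libraries where they do the work, as an engineer would, in place of code of your own. Each camera call takes 0.05 s, during which the arm holds its last target. There are 200 camera calls.

## Working session

There is one attempt and no reset: what is moved stays moved. The work goes in short steps, each a Python script; the robot and the scene stay as the last script left them, time stands still between calls to the robot, and variables do not carry over. Pictures are saved under pics/ and viewed, at most 10 in all, crops included, and the job is handed in when it is done.

```bash
ls; mkdir -p pics; python3 - <<'E'
from rig import env
import cv2,numpy as np
print(env.get_t())
ims=[]
for n in ["scene","top"]:
    p=env.capture(n); ims.append(p["img"])
    print(n,p["vfov"],p["cx"],p["cy"],np.round(p["world_from_camera"],3).tolist())
    for q in ["specimen","earth_block","back_stop","electrode","insulator","bottle","cup","screwdriver","offcut"]:
        r=env.look_for(q,p); print(q,[(np.round(d["extent"]).tolist(),round(d["confidence"],2)) for d in r[:3]])
    cv2.imwrite(f"pics/{n}0.png",cv2.resize(p["img"][:,:,::-1],(800,600),interpolation=cv2.INTER_CUBIC))
    np.savez(f"{n}0.npz",**{k:v for k,v in p.items()})
print(env.get_t(),env.get_force())
E
```

```text
pics
0.0
scene 55.48711417884184 254.24591618181734 190.9266349770066 [[0.429, 0.517, -0.741, 1.219], [0.903, -0.25, 0.349, -0.317], [-0.005, -0.818, -0.575, 0.599], [0.0, 0.0, 0.0, 1.0]]
specimen [([254.0, 167.0, 48.0, 30.0], 0.91), ([293.0, 196.0, 55.0, 34.0], 0.72), ([357.0, 226.0, 62.0, 36.0], 0.71)]
earth_block [([256.0, 247.0, 134.0, 108.0], 0.97)]
back_stop [([258.0, 248.0, 132.0, 109.0], 0.65)]
electrode [([303.0, 226.0, 14.0, 21.0], 0.64)]
insulator [([214.0, 258.0, 17.0, 18.0], 0.5)]
bottle [([119.0, 285.0, 35.0, 51.0], 0.82), ([396.0, 192.0, 32.0, 33.0], 0.67)]
cup [([398.0, 191.0, 28.0, 29.0], 0.87)]
screwdriver [([255.0, 248.0, 134.0, 110.0], 0.65), ([97.0, 234.0, 62.0, 23.0], 0.62)]
offcut [([353.0, 163.0, 30.0, 12.0], 0.75), ([104.0, 235.0, 76.0, 24.0], 0.22)]
top 45.51895500749536 255.33346991924338 180.2930858734091 [[-0.022, -0.996, 0.092, 0.404], [-1.0, 0.022, 0.005, -0.02], [-0.007, -0.092, -0.996, 1.395], [0.0, 0.0, 0.0, 1.0]]
specimen [([183.0, 132.0, 44.0, 39.0], 0.91), ([210.0, 191.0, 39.0, 48.0], 0.78), ([277.0, 176.0, 41.0, 38.0], 0.72)]
earth_block [([273.0, 152.0, 94.0, 102.0], 0.57)]
back_stop [([274.0, 155.0, 91.0, 109.0], 0.68)]
electrode [([126.0, 143.0, 22.0, 25.0], 0.33)]
insulator [([127.0, 207.0, 25.0, 31.0], 0.16)]
bottle [([372.0, 128.0, 22.0, 23.0], 0.89)]
cup [([127.0, 143.0, 26.0, 26.0], 0.64)]
screwdriver [([386.0, 206.0, 28.0, 32.0], 0.65)]
offcut [([126.0, 206.0, 23.0, 30.0], 0.9), ([372.0, 128.0, 20.0, 23.0], 0.34)]
1.0 [ 0.7168916   0.07565718 -0.46697662]
```

View pics/scene0.png

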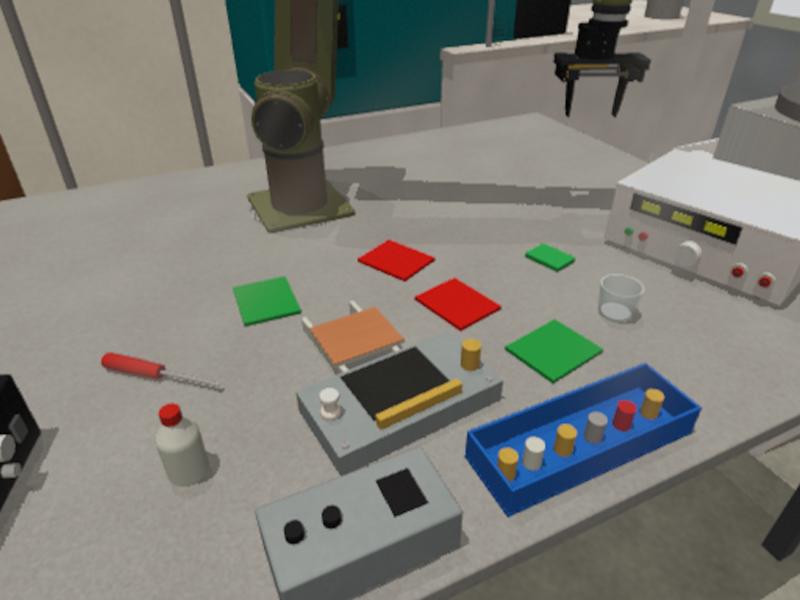

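View pics/top0.png

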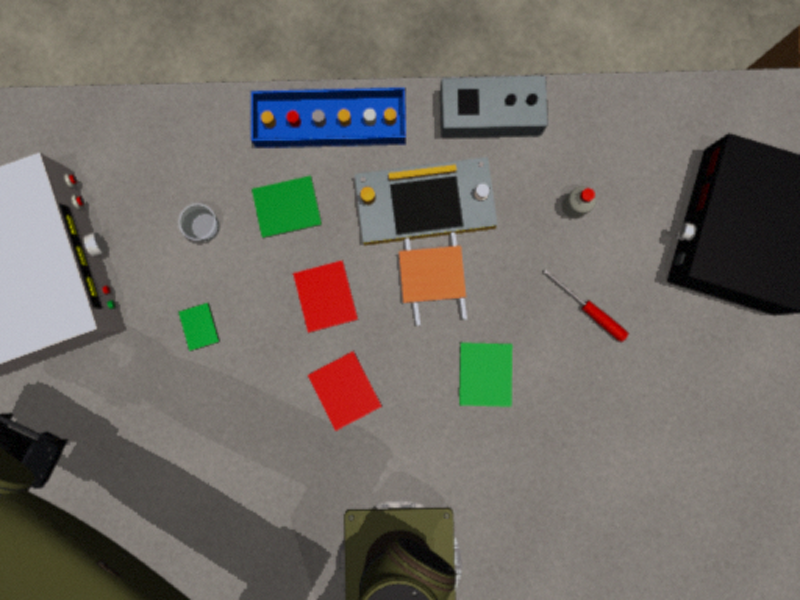

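The scene and top views show the block at about (425,200) in the top view, with the orange plate on the rails at (432,275). The electrode is at (368,194), the insulator at (482,191), the cup at (198,222) and the bottle at (582,201). The red and green squares are look-alikes. Next I'll get a rough pose and a closer wrist view.

```bash
cat > h.py <<'E'
import numpy as np, cv2, json
from scipy.spatial.transform import Rotation as Ro
def ray(p,uv,z):
    uv=np.atleast_2d(uv).astype(float); f=192/np.tan(np.radians(float(p["vfov"]))/2); T=np.array(p["world_from_camera"])
    d=np.c_[(uv[:,0]-p["cx"])/f,(uv[:,1]-p["cy"])/f,np.ones(len(uv))]@T[:3,:3].T
    return T[:3,3]+d*((z-T[2,3])/d[:,2])[:,None]
def quat(yaw,a,s=1):
    """tool z points forward (block x) and down by angle a; tool y = s*block y"""
    f=np.array([np.cos(a),0,-np.sin(a)]); y=np.array([0,s,0.]); M=np.c_[np.cross(y,f),y,f]
    q=(Ro.from_euler('z',yaw)*Ro.from_matrix(M)).as_quat(); return np.r_[q[3],q[:3]]
def orange(img):
    h=cv2.cvtColor(img,cv2.COLOR_RGB2HSV); m=cv2.inRange(h,(5,110,120),(17,220,255))
    n,l,st,c=cv2.connectedComponentsWithStats(m); i=1+np.argmax(st[1:,4]); return (l==i).astype(np.uint8)
E
python3 - <<'E'
from h import *
from rig import env
p=dict(np.load("top0.npz"))
S=512/800
step=ray(p,np.array([[361,243],[496,227]])*S,.038); 
d=step[0]-step[1]; print("step",step.round(4).tolist(),np.linalg.norm(d)); yaw=np.arctan2(-d[0],d[1]); mid=step.mean(0)
bs=ray(p,np.array([[389,179],[456,172]])*S,.056); print("bs",bs.round(4).tolist())
m=orange(p["img"]); r=cv2.minAreaRect(cv2.findNonZero(m)); b=ray(p,cv2.boxPoints(r),.032); print(r,b.round(4).tolist())
print("yaw",yaw,mid)
x=np.array([np.cos(yaw),np.sin(yaw)])
for s in(1,-1):
    for a,h in((90,.09),(90,.12),(40,.06),(40,.15)):
        q=quat(yaw,np.radians(a),s)
        print(s,a,np.round(env.inverse_kinematics(np.r_[mid[:2]-(.1 if a==90 else .16)*x,h],q),2) if env.inverse_kinematics(np.r_[mid[:2]-(.1 if a==90 else .16)*x,h],q) is not None else None)
q=quat(yaw,np.pi/2,1)
for s in(1,-1):
  try:
    env.reach(np.r_[mid[:2]-.05*x,.38],quat(yaw,np.pi/2,s)); print("s",s); break
  except env.PlanningError as e: print(e)
w=env.capture("wrist"); np.savez("w0.npz",**w)
print(np.round(w["world_from_camera"],3).tolist(),w["vfov"],env.get_t(),env.get_q())
cv2.imwrite("pics/w0.png",cv2.resize(w["img"][:,:,::-1],(800,600),interpolation=cv2.INTER_CUBIC))
E
```

```text
step [[0.6051, 0.0583, 0.038], [0.6303, -0.201, 0.038]] 0.2606069883663607
bs [[0.7244, 0.0019, 0.056], [0.735, -0.1261, 0.056]]
((276.0899353027344, 174.94381713867188), (33.65723419189453, 40.29386520385742), 84.5596694946289) [[0.5906, -0.0114, 0.032], [0.5994, -0.132, 0.032], [0.4984, -0.1386, 0.032], [0.4896, -0.0187, 0.032]]
yaw 0.09652079087048801 [ 0.61769902 -0.07134988  0.038     ]
1 90 [-0.26  0.07  2.08 -0.    0.99 -1.92]
1 90 [-0.26  0.02  2.07 -0.    1.05 -1.92]
1 40 [-0.51 -0.2   2.57  1.58  0.45  2.72]
1 40 None
-1 90 [-0.26  0.07  2.08 -0.    0.99  1.22]
-1 90 [-0.26  0.02  2.07 -0.    1.05  1.22]
-1 40 [-0.51 -0.2   2.57  1.58  0.45 -0.42]
-1 40 [-0.51 -0.47  2.56  1.05  0.53  0.17]
s 1
[[-0.098, 0.952, 0.289, 0.484], [0.995, 0.093, 0.03, -0.083], [0.001, 0.29, -0.957, 0.472], [0.0, 0.0, 0.0, 1.0]] 59.195126380383 3.625 [-2.25889652e-01 -8.59543815e-02  1.71741544e+00  1.24037404e-04
  1.51034698e+00 -1.89424337e+00]
```

View pics/w0.png

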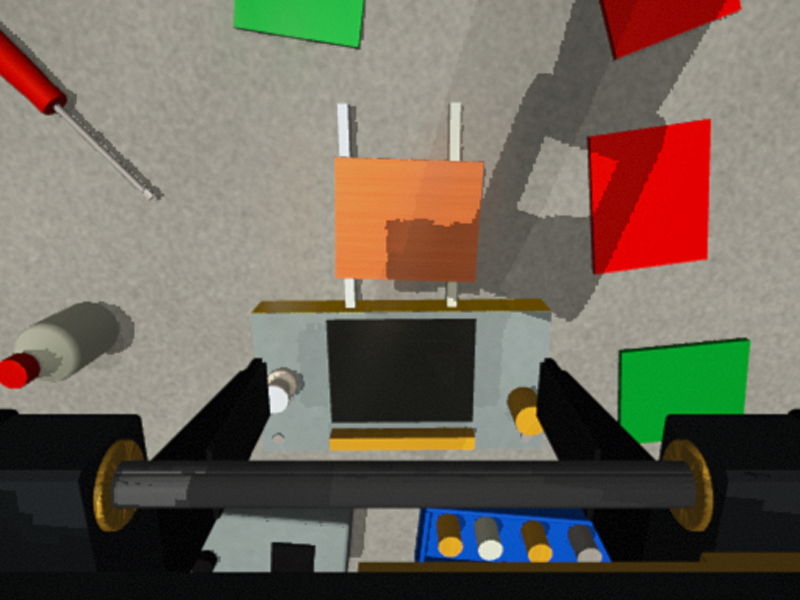

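The wrist view is clear. It shows the plate corners near (335,157), (484,162), (477,281) and (335,278), the step's top edge near y≈313 from x=252 to 551, and the stop's foot near y≈428 from x=330 to 475. I'll fit the block and plate numerically and scan IK for the lift.

```bash
cat > fit.py <<'E'
from h import *
from scipy.optimize import least_squares
def fit(p,guess=(.6177,-.0713,.0965)):
    h=cv2.cvtColor(p["img"],cv2.COLOR_RGB2HSV); m=cv2.inRange(h,(10,120,50),(30,255,255))
    def edges(r0,r1,c0,c1):
        cols=[];t=[];b=[]
        for c in range(c0,c1):
            k=np.flatnonzero(m[r0:r1,c])
            if len(k): cols.append(c);t.append(r0+k[0]-.5);b.append(r0+k[-1]+.5)
        return np.array(cols),np.array(t),np.array(b)
    c,t,b=edges(185,206,150,365); c2,t2,b2=edges(268,292,200,315)
    # lines: step top edge (b), stop foot (t2), lateral ends
    P=[ray(p,np.c_[c[5:-5],b[5:-5]],.038),ray(p,np.c_[c2[5:-5],t2[5:-5]],.038)]
    ends=[ray(p,[[c[0]-.5,b[0]],[c[-1]+.5,b[-1]]],.038),ray(p,[[c2[0]-.5,t2[0]],[c2[-1]+.5,t2[-1]]],.038)]
    def res(v):
        R=np.array([[np.cos(v[2]),np.sin(v[2])],[-np.sin(v[2]),np.cos(v[2])]]); L=lambda Q:(Q[:,:2]-v[:2])@R.T
        r=[L(P[0])[:,0],L(P[1])[:,0]-.112]
        r+=[5*np.array([L(ends[0])[:,1].mean(),L(ends[1])[:,1].mean()])]
        return np.concatenate(r)
    s=least_squares(res,guess,loss="soft_l1",f_scale=.001)
    n=len(P[0]); return s.x,(np.median(s.fun[:n]),np.median(s.fun[n:-2]),s.fun[-2:]/5),[np.linalg.norm(np.diff(e,axis=0)) for e in ends]
def toB(v,Q):
    R=np.array([[np.cos(v[2]),np.sin(v[2])],[-np.sin(v[2]),np.cos(v[2])]]); return (np.atleast_2d(Q)[:,:2]-v[:2])@R.T
def toW(v,x,y,z): return np.array([v[0]+x*np.cos(v[2])-y*np.sin(v[2]),v[1]+x*np.sin(v[2])+y*np.cos(v[2]),z])
E
python3 - <<'E'
from fit import *
from rig import env
p=dict(np.load("w0.npz")); v,r,l=fit(p); print(v,r,l)
m=orange(p["img"]); rc=cv2.minAreaRect(cv2.findNonZero(m)); print(rc)
print("plate",toB(v,ray(p,cv2.boxPoints(rc),.032)).round(4).tolist())
ct=max(cv2.findContours(m,0,2)[0],key=cv2.contourArea); ap=cv2.approxPolyDP(ct,6,True)[:,0]; print("poly",ap.tolist(),toB(v,ray(p,ap,.032)).round(4).tolist())
pt=dict(np.load("top0.npz")); b=cv2.boxPoints(cv2.minAreaRect(cv2.findNonZero(orange(pt["img"])))); print("top plate",toB(v,ray(pt,b,.032)).round(4).tolist())
np.save("v.npy",v)
for a in(40,45,50,55,60):
  for s in(1,-1):
    f=np.array([np.cos(np.radians(a)),-np.sin(np.radians(a))]);n=np.array([-f[1],f[0]])
    o=[]
    for th in(0,20,45,70,90):
        t=np.radians(th); z0=.018 if th==0 else .024
        c=np.array([-.008*np.sin(t),z0])+.094*np.array([-np.cos(t),np.sin(t)])
        tcp=c-.01*n-.078*f
        k=env.inverse_kinematics(toW(v,tcp[0],0,tcp[1]),quat(v[2],np.radians(a),s)); o.append(None if k is None else np.round(k,2).tolist())
    print(a,s,o)
E
```

```text
[ 0.62095322 -0.07065791  0.10434465] (np.float64(-0.00037851293931258167), np.float64(0.0005657976752951183), array([ 0.00039726, -0.00039726])) [np.float64(0.25754327965935575), np.float64(0.13508192055040302)]
((260.57269287109375, 140.23875427246094), (95.17756652832031, 77.78885650634766), 1.5074357986450195)
plate [[-0.0288, -0.0597], [-0.1291, -0.0525], [-0.1253, 0.0669], [-0.0244, 0.068]]
poly [[214, 101], [215, 177], [303, 180], [308, 103]] [[-0.128, -0.0526], [-0.0299, -0.0556], [-0.025, 0.0624], [-0.1248, 0.0655]]
top plate [[-0.024, 0.0621], [-0.0278, -0.0588], [-0.129, -0.0548], [-0.1252, 0.0653]]
40 1 [[-0.51, -0.19, 2.56, 1.57, 0.46, 2.71], None, None, None, None]
40 -1 [[-0.51, -0.19, 2.56, 1.57, 0.46, -0.43], [-0.5, -0.31, 2.56, 1.33, 0.47, -0.16], [-0.47, -0.34, 2.51, 1.18, 0.47, 0.04], [-0.42, -0.3, 2.43, 1.11, 0.44, 0.15], [-0.38, -0.23, 2.37, 1.11, 0.41, 0.17]]
45 1 [None, None, [-0.44, -0.34, 2.47, 0.92, 0.48, -2.83], [-0.4, -0.3, 2.39, 0.85, 0.47, -2.73], [-0.36, -0.22, 2.32, 0.83, 0.44, -2.69]]
45 -1 [[-0.48, -0.21, 2.53, 1.28, 0.42, -0.12], [-0.47, -0.31, 2.5
[... 639 characters left out ...]
43], [-0.35, -0.26, 2.29, 0.47, 0.59, -2.35], [-0.32, -0.19, 2.23, 0.45, 0.58, -2.31]]
55 -1 [[-0.42, -0.2, 2.45, 0.71, 0.46, 0.47], [-0.42, -0.29, 2.43, 0.6, 0.53, 0.6], [-0.39, -0.3, 2.37, 0.52, 0.58, 0.71], [-0.35, -0.26, 2.29, 0.47, 0.59, 0.79], [-0.32, -0.19, 2.23, 0.45, 0.58, 0.83]]
60 1 [[-0.39, -0.19, 2.4, 0.51, 0.51, -2.46], [-0.39, -0.26, 2.38, 0.44, 0.6, -2.37], [-0.37, -0.27, 2.32, 0.38, 0.65, -2.3], [-0.33, -0.22, 2.24, 0.35, 0.67, -2.23], [-0.3, -0.16, 2.17, 0.33, 0.66, -2.19]]
60 -1 [[-0.39, -0.19, 2.4, 0.51, 0.51, 0.68], [-0.39, -0.26, 2.38, 0.44, 0.6, 0.77], [-0.37, -0.27, 2.32, 0.38, 0.65, 0.85], [-0.33, -0.22, 2.24, 0.35, 0.67, 0.91], [-0.3, -0.16, 2.17, 0.33, 0.66, 0.95]]
```

```bash
python3 - <<'E'
from fit import *
from rig import env
v=np.load("v.npy"); q=quat(v[2],np.pi/2,-1)
env.set_gripper(.04)
env.reach(toW(v,-.175,.003,.2),q)
env.move_straight(toW(v,-.175,.003,.088),velocity=.1)
print("t",env.get_t(),env.get_force())
r=env.move_straight(toW(v,-.098,.003,.088),velocity=.025,force_limit=5)
print(r,env.get_t(),toB(v,env.get_eef_pos()),env.get_eef_pos()[2],env.get_force())
p=env.capture("top"); m=orange(p["img"]); ct=max(cv2.findContours(m,0,2)[0],key=cv2.contourArea); print(toB(v,ray(p,cv2.boxPoints(cv2.minAreaRect(ct)),.032)).round(4).tolist())
p=env.capture("wrist"); m=orange(p["img"]); ct=max(cv2.findContours(m,0,2)[0],key=cv2.contourArea); ap=cv2.approxPolyDP(ct,6,True)[:,0]; print(ap.tolist(),toB(v,ray(p,ap,.032)).round(4).tolist())
cv2.imwrite("pics/w1.png",cv2.resize(p["img"][:,:,::-1],(800,600)))
E
```

```text
t 8.5083 [ 0.03473557 -0.16614461 -0.70466362]
True 10.8 [[-0.10996762  0.00313885]] 0.08741788220745791 [ 0.41312851 -0.70110578  0.61148182]
[[-0.0, 0.0667], [0.002, -0.055], [-0.0618, -0.0554], [-0.0638, 0.0658]]
[[403, 14], [98, 14], [127, 245], [377, 245]] [[-0.0006, -0.053], [-0.0007, 0.0666], [-0.0999, 0.0664], [-0.0997, -0.0531]]
```

View pics/w1.png

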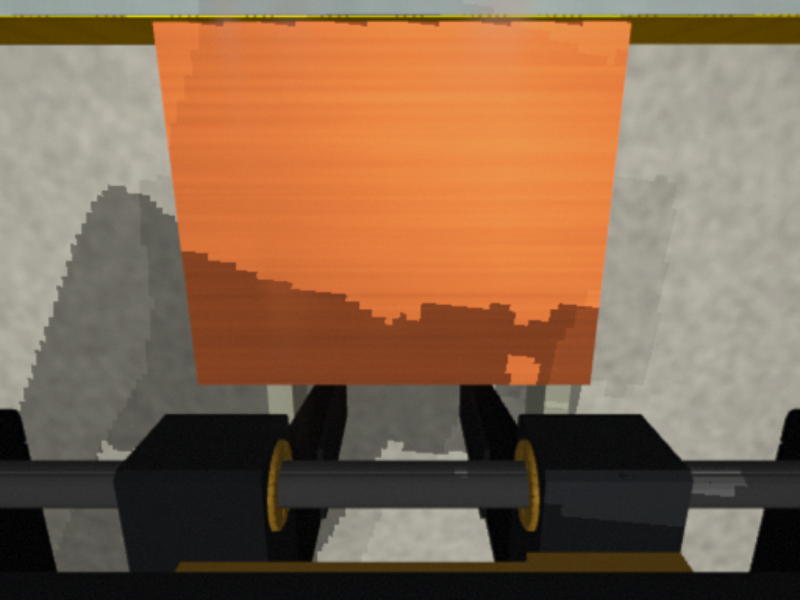

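The plate is now square against the step, with its edges at x≈0 and -0.100 and its centre at y≈+6.7 mm. Next I'll tilt the tool, tuck the tips under the near edge and lift along the arc.

```bash
cat > lift.py <<'E'
from fit import *
A=np.radians(50); F=np.array([np.cos(A),-np.sin(A)]); N=np.array([np.sin(A),np.cos(A)])
def tcp(v,c,y=.004):
    t=np.array(c)-.01*N-.078*F; return toW(v,t[0],y,t[1])
def corner(deg):
    t=np.radians(deg); u=np.array([-np.cos(t),np.sin(t)]); p=np.array([-.008*np.sin(t),.024])
    return p+.1*u+.008*F if deg<50 else p+(.092-.007*(deg-50)/40)*u
E
python3 - <<'E'
from lift import *
from rig import env
v=np.load("v.npy")
env.move_straight(toW(v,-.15,.003,.12),velocity=.12)
q=quat(v[2],A,-1)
env.reach(tcp(v,(-.14,.045)),q)
env.move_straight(tcp(v,(-.13,.017)),velocity=.08)
print(env.get_t(),env.get_force(),toB(v,env.get_eef_pos()),env.get_eef_pos()[2]-tcp(v,(-.13,.017))[2])
r=env.move_straight(tcp(v,(-.095,.017)),velocity=.05,force_limit=4)
print("ins",r,env.get_t(),env.get_force().round(2))
if not r:
  for d in np.arange(0,76,5):
    r=env.move_straight(tcp(v,corner(d)),velocity=.03,force_limit=8)
    print(d,r,round(env.get_t(),1),env.get_force().round(2))
    if r: break
p=env.capture("scene"); cv2.imwrite("pics/s1.png",cv2.resize(p["img"][120:290,150:400,::-1],(800,544),interpolation=cv2.INTER_CUBIC))
E
```

```text
12.825 [-0.31586342 -0.18390261 -0.78921733] [[-0.18709406  0.00395526]] 0.00032469777207412565
ins False 13.675 [-0.3  -0.29 -0.08]
0 False 13.9 [ 0.98 -0.14  0.18]
5 False 14.4 [-2.7  -0.77 -0.92]
10 False 14.8 [-5.31 -0.99 -0.62]
15 False 15.2 [-2.48 -0.02 -0.61]
20 False 15.7 [-0.67 -0.22 -1.3 ]
25 False 16.1 [-1.83  0.42 -0.44]
30 False 16.5 [-0.8  -0.37 -0.37]
35 False 17.0 [-0.33 -0.08 -0.58]
40 False 17.4 [-0.77 -0.16 -0.52]
45 False 17.8 [-0.27  0.06 -0.18]
50 False 18.3 [-0.92 -1.28 -0.55]
55 False 18.7 [-0.77 -0.28 -0.07]
60 False 19.1 [-0.76  0.41 -0.48]
65 False 19.5 [-0.51  0.35 -0.18]
70 False 19.9 [ 0.43  0.03 -0.22]
75 False 20.3 [-0.6  -1.19  0.82]
```

View pics/s1.png

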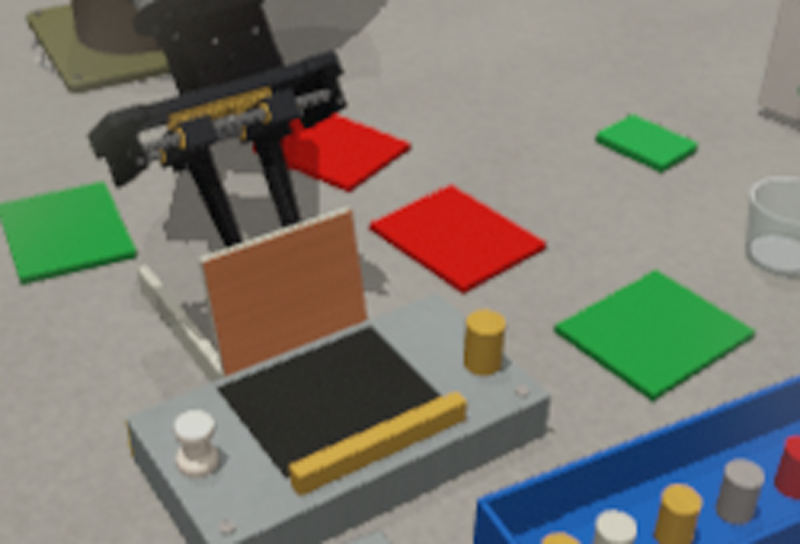

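The plate is tipped up square against the step, with both fingers behind it. I'll carry it past upright.

```bash
python3 - <<'E'
from lift import *
from rig import env
v=np.load("v.npy")
for d in (80,85,90,95,100,105,110):
    if d<=90: c=corner(d)
    else:
        t=np.radians(d); c=np.array([0,.038])+.07*np.array([-np.cos(t),np.sin(t)])-.008*np.array([np.sin(t),np.cos(t)])
    r=env.move_straight(tcp(v,c),velocity=.035,force_limit=8)
    print(d,r,round(env.get_t(),1),env.get_force().round(2))
    if r: break
env.pause(.3)
p=env.capture("scene"); cv2.imwrite("pics/s2.png",cv2.resize(p["img"][120:290,150:400,::-1],(800,544),interpolation=cv2.INTER_CUBIC))
E
```

```text
80 False 20.7 [-0.26  0.15 -0.3 ]
85 False 21.1 [ 0.1  -0.34  0.67]
90 False 21.4 [ 0.56 -0.49  0.44]
95 False 21.8 [ 0.01  0.43 -0.78]
100 False 22.1 [ 0.29  0.51 -0.24]
105 False 22.4 [-0.06  0.17 -0.94]
110 False 22.7 [ 0.07  0.49 -0.09]
```

View pics/s2.png

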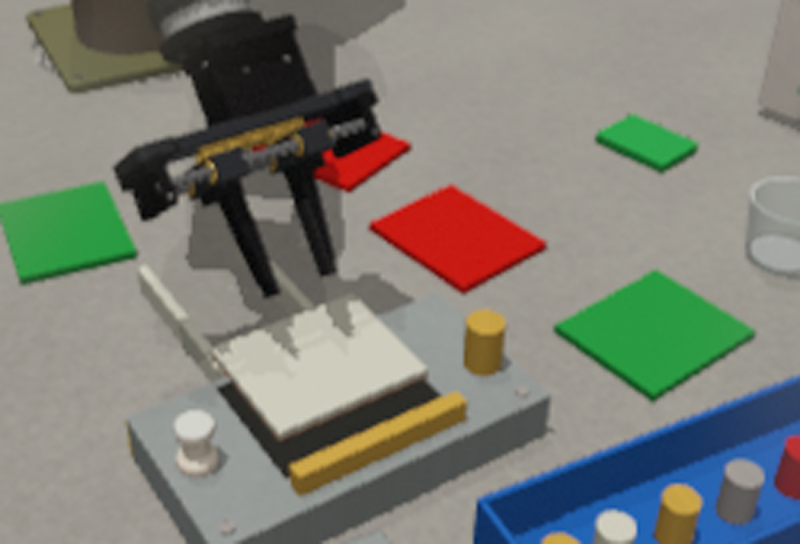

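The plate is white side up and flat on the block, with its near edge overhanging the step. Next I'll push it home.

```bash
python3 - <<'E'
from lift import *
from rig import env
v=np.load("v.npy")
env.move_straight(tcp(v,(-.08,.14)),velocity=.15)
env.set_gripper(.06)
q=quat(v[2],np.pi/2,-1); Z=.0415+.078
env.reach(toW(v,-.06,.006,Z+.04),q)
env.move_straight(toW(v,-.06,.006,Z),velocity=.1)
print(env.get_t(),env.get_force().round(2),env.get_eef_pos()[2]-Z)
r=env.move_straight(toW(v,.008,.006,Z),velocity=.025,force_limit=6)
print(r,env.get_t(),toB(v,env.get_eef_pos()),env.get_force().round(2))
env.move_straight(toW(v,-.04,.006,Z),velocity=.08)
env.move_straight(toW(v,-.10,.006,.3),velocity=.2)
p=env.capture("wrist"); np.savez("w2.npz",**p); cv2.imwrite("pics/w2.png",cv2.resize(p["img"][:,:,::-1],(800,600)))
print(env.get_t())
E
```

```text
25.7 [-0.4   0.16 -0.23] 0.00010243388314740143
True 27.9167 [[0.00217087 0.00605241]] [-0.34 -0.15  0.55]
29.7333
```

View pics/w2.png

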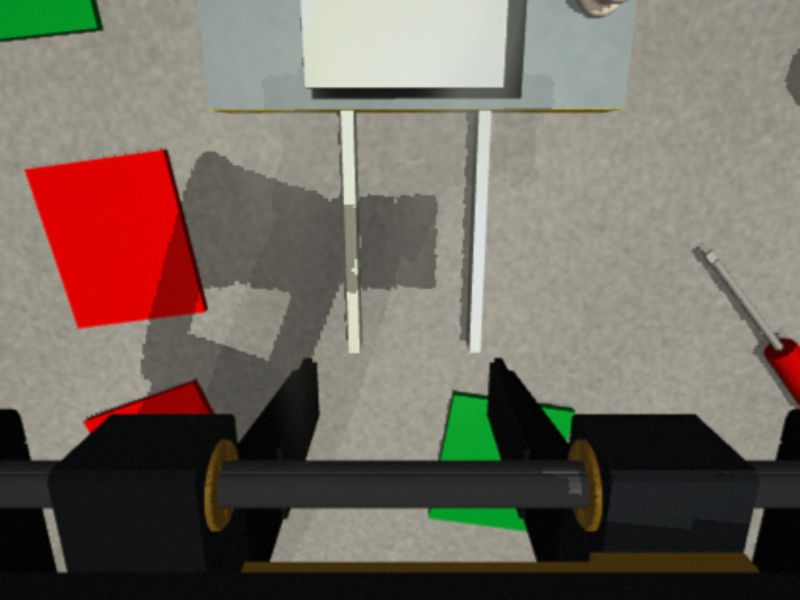

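The near edge is at x≈12.2 mm and looks parallel to the step. I'll check the gap at the stop and the y offset from a better viewpoint before handing in.

```bash
python3 - <<'E'
from lift import *
from rig import env
v=np.load("v.npy")
env.move_straight(toW(v,-.03,.006,.36),velocity=.2)
p=env.capture("wrist"); g=p["img"]
R=env.regions_of("specimen",p); print([(np.round(d["extent"]).tolist(),round(d["confidence"],2)) for d in R[:4]])
h=cv2.cvtColor(g,cv2.COLOR_RGB2HSV); m=cv2.inRange(h,(0,0,185),(179,45,255))
n,l,st,c=cv2.connectedComponentsWithStats(m); i=1+np.argmax(st[1:,4]); m=(l==i).astype(np.uint8)
rc=cv2.minAreaRect(cv2.findNonZero(m)); print(st[i],rc,toB(v,ray(p,cv2.boxPoints(rc),.046)).round(4).tolist())
cv2.imwrite("pics/w3.png",cv2.resize(g[:300,:,::-1],(800,469)))
E
```

```text
[([50.0, 51.0, 99.0, 102.0], 0.79), ([304.0, 314.0, 66.0, 77.0], 0.68), ([104.0, 194.0, 91.0, 90.0], 0.65), ([257.0, 78.0, 110.0, 93.0], 0.56)]
[ 204   32  110   93 9738] ((258.5, 77.99999237060547), (108.99998474121094, 91.99998474121094), 0.0) [[0.0122, 0.0706], [0.1106, 0.066], [0.1107, -0.0526], [0.0123, -0.0575]]
```

View pics/w3.png

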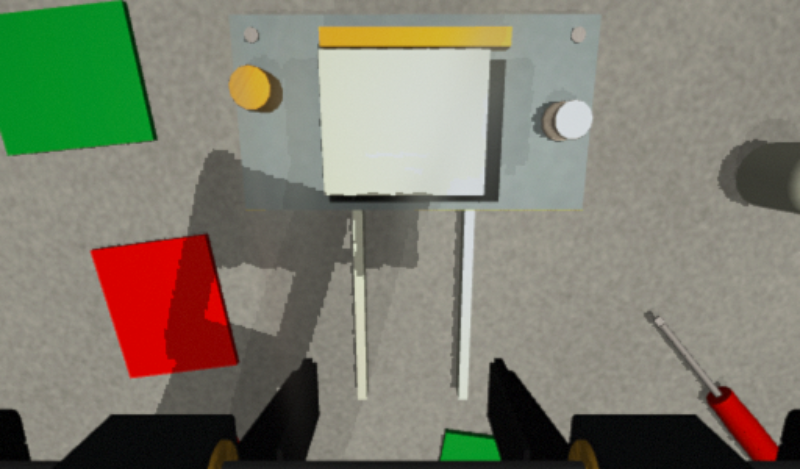

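The plate lies flush and square against the stop, its middle about 7 mm off the block's middle line, and the bystanders are undisturbed.

```bash
python3 -c "
from rig import env
print(env.get_t(),env.sign_off())"
```

```text
the job is handed in; nothing more can be done
30.4417 None
```

I handed the job in at 30.4 s: the plate lies copper side down on the block, flush and square against the back stop and about 7 mm off the middle line; the tool-force readings I took stayed under 6 N, nothing else looked moved, and no verdict came back.

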